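# Load the test hood, shut its flap and bolt it

### The arm

A 6-joint arm with a two-finger parallel gripper is mounted at the origin on a cart in front of the work surface, level with it; the furniture and walls round the work are solid. World frame = base frame: x ahead of the robot, y to its left, z up, the work surface at z = 0. Lengths are in m, angles in rad, forces in N, time in s.
With the tool pointing down it reaches from about 0.425 to 0.95 m from the base axis. Payload 14.7 kg.
Tool frame: the origin (TCP) lies between the finger pads; the fingertips stand 19 mm ahead of it and the grasp point (between the pads) is the TCP; z points along the fingers, y is the line along which they close (so a half turn about z gives the same grasp; the last joint's range is limited). The gripper opens to 85 mm and grips with 20 to 120 N. Pads are 22 mm wide; open, the fingers measure 114 mm over their backs; the gripper's body (76 mm by 85 mm) begins 54 mm behind the grasp point. The pads swing forward as they close: fully open they stand 13 mm farther back than shut.
Start: joints at [-1.321, 0.48, 1.596, -0, 1.065, -0.047], TCP at [0.19, -0.622, 0.25] pointing down, gripper open.
Joint ranges: [-2.75, 2.75], [-0.82, 2.05], [0.23, 2.67], [-1.56, 4.7], [0.09, 2.69], [-2.92, 2.92]. Speed limits (rad/s): [1.89, 1.89, 2.39, 3.01, 3.01, 3.01].

### API

Orientations are given as a unit quaternion [w, x, y, z].
In Python, from bench import arm gives the robot as it stands. The module is installed in compiled form; this text tells all that it offers.
- The arm moves only by the tool arm_command, never from a script. Its argument "series" is a list of rows, each an object of numbers: "tx", "ty", "tz": the shift along the tool's x, y, z in m; "turn": the turn about the tool's z in rad; "claw": the finger opening in m, from 0 to 0.0854. A call has 1 to 10 rows; each row shifts and turns the commanded pose from where the row before left it, along the tool's axes as they then stand; what a row does not reach is not made up. A row lasts 1/12 s, in which the tool goes at most 41.7 mm and 7.16 degrees, less where a joint would pass 70% of its speed; a pose out of reach is approached as far as the arm can. A call with a gripper value outside its range is refused whole. The fingers move at their own pace and stop on an object; the grip force is fixed at half the most. Time passes only in rows, so rows that do not move let the fingers close. It gives the time, the measured TCP pose, the force, the opening and the grip force at its end, in the units of the state.
- arm.observe(): the state, without advancing time (a new reading comes with each control period).
- arm.grab_frame(name): name is "scene" or "side" or "wrist"; returns the picture (400x640x3 uint8, red, green, blue); there is no depth.
- arm.camera_params(name): a dict with "vertical_fov" (degrees; the focal length in pixels is half the picture's height over the tangent of half this angle, whatever the lens; pixels are square), "cx", "cy" (the principal point, pixels), "k1" (the pictures are not rectified: a ray, as slopes to the right and down, at radius r is drawn at 1 + k1 r^2 times it, then the intrinsics apply), "view" (4x4, takes a point from world to camera coordinates); the wrist camera has in their place "mount" (4x4, takes a point from camera to tool coordinates, whose origin is the TCP and whose axes are the flange's). Camera axes: x right, y down, z forward; pixel columns grow to the right and rows downward; lengths in m; the calibration is good to about 2 mm. A picture is of the moment at which its call begins: read the wrist's pose just before it. camera_params takes no time and is no camera call.
- arm.close_job(): hands the job in; it is judged then, once.
The state is a dict: "t": time; "qpos": joint angles; "joint_velocities": joint speeds; "effort": joint torques, N m; "tool_pos": TCP position; "tcp_rot": TCP orientation; "ft_force": force on the tool from outside, world axes, zero at the start; "torque": the same for the moment, N m; "gripper_width": opening from 0.0 (shut) to 1.0 (fully open); "gripper_force": force on a finger pad.
Only numpy, scipy, OpenCV 4.12 (cv2) and the standard library are available. Lean on these libraries where they do the work, as an engineer would, in place of code of your own. Each camera call takes 0.05 s, during which the arm holds its last target. There are 200 camera calls.

### The job

Make the lamp ballast ready for its high-voltage test: set the grey ballast block down gently, upright, on the bare metal plate inside the safety hood, swing the hood's clear front flap up and back until it is fully shut, and slide the bolt on the roof through the flap's staple all the way to its end stop. Leave the tools and pots lying round the bench where they are.

Things in the scene. Friction and masses are not known exactly. Their poses are not given: they have to be found in the camera images.
- safety_hood: Fixed test hood, 210 deep (x) x 220 wide (y) x 170 mm high: grey plinth, clear slanting sides. Origin: centre of the underside; x to its back, y to the left seen from the robot, z up. Front sill at x = -102, up to z = 60; floor z = 33, 208 wide inside. The roof covers only x > +47 mm, so with the flap open the inside is reached from above.
- earth_plate (a point): Centre of the top face of the bare steel plate on the hood's floor (fixed): 100 x 100 mm, at x = -25, y = 0, z = +36 mm in the hood's frame, axes as the hood's.
- flap_hinge (a point): Middle of the flap's hinge line (fixed, along the hood's y, at x = -100, z = +70 mm in the hood's frame).
- flap_lip (a point): Middle of the free edge of the aluminium pull lip on the flap (moves with it; local x 173, z +20 mm off the hinge line). The lip is 110 mm long along y, 6 mm thick, stands 16 mm out of the flap's outer face at its top edge; its middle is at y = 0 in the hood's frame.
- hood_flap (a joint): Flap angle (rad): clear panel in an aluminium frame, 176 x 214 x 8 mm, hinged at its lower edge, stays where left. 0 = shut: slopes 35 degrees above level from hinge up to the roof edge; 0.96 = upright; 1.45 = open stop, leaning to the robot. A steel tongue with wire staple on its upper edge (hood y = -38 mm) lies on the roof when shut.
- bolt_grip (a point): Top centre of the slide bolt's black upright grip (moves with it): 24 (hood x) x 16 (hood y, sliding direction) x 34 mm high; the steel track below, 36 mm wide, has its top 36 mm below this point. Drawn back it is at x = +66, y = +66, z = +227 mm in the hood's frame.
- hood_bolt (a joint): Travel of the slide bolt on the roof (m): 0 = drawn back; grows as the grip moves along the hood's -y; 0.045 = end stop, fully home. Needs about 2 N. Its 10 mm rod passes over the flap's tongue from 0.010 and through the staple only if the flap is fully shut; thrown early it keeps the flap from shutting.
- ballast_block: Loose grey cast lamp ballast block, 0.16 kg, standing on the bench: foot 36 (x) x 58 (y) x 28 mm high, and on it a narrower upper part 32 (x) x 36 (y) mm up to z = 48 mm. Origin: centre of its underside, z up.
- cutters: Bystander: flush cutters with blue handles lying flat, 62 x 123 x 12 mm; origin: centre of the underside.
- paste_pot: Bystander: paste jar with black lid, 48 mm diameter x 38 mm; origin: centre of the underside.
- orange_driver: Bystander: screwdriver with orange handle lying flat, 23 x 191 x 22 mm (long along its y); origin: centre of the underside.
- tape: Bystander: black tape roll lying flat, 62 x 60 x 19 mm; origin: centre of the underside.
Things that resemble listed ones, but are neither listed nor needed, are in the scene too. Leave any yellow look-alike of the ballast_block alone.

How it is judged:
By the outcome, as a careful person would: the job done as asked, in the order asked, and still so for the second after the job is handed in, with the robot touching nothing.
It also fails if it takes over 67 s, if anything falls off the work surface, if the arm or the gripper's body presses on something with over 40 N, if the wrist force passes 120 N, or if a joint passes its speed limit or range.

## Working session

There is one attempt and no reset: what is moved stays moved. The work goes in short steps, Python scripts to look and compute and a tool call to move; the robot and the scene stay as the last step left them, time stands still between calls to the robot, and variables do not carry over. Pictures are saved under pics/ and viewed, at most 10 in all, crops included, and the job is handed in when it is done.

Besides the shell and the picture viewer there is one more tool, called after "Call:" in YAML: its name, and indented under it one key for each argument. arm_command: Moves the arm, as the interface text tells. Its arguments: {"type":"object","properties":{"series":{"type":"array","items":{"type":"object","properties":{"tx":{"type":"number"},"ty":{"type":"number"},"tz":{"type":"number"},"turn":{"type":"number"},"claw":{"type":"number"}}}}},"required":["series"]}

```bash
mkdir -p pics; cat > h.py <<'E'
from bench import arm
import numpy as np, cv2
from scipy.spatial.transform import Rotation as R
def cam(n,st=None):
    p=arm.camera_params(n); f=200/np.tan(np.radians(p["vertical_fov"])/2)
    if n=="wrist":
        st=st or arm.observe(); T=np.eye(4); q=st["tcp_rot"]; T[:3,:3]=R.from_quat([q[1],q[2],q[3],q[0]]).as_matrix(); T[:3,3]=st["tool_pos"]
        V=np.linalg.inv(T@np.array(p["mount"]))
    else: V=np.array(p["view"])
    return f,p["cx"],p["cy"],p["k1"],V
def proj(c,P):
    f,cx,cy,k,V=c; P=np.atleast_2d(P); q=P@V[:3,:3].T+V[:3,3]; s=q[:,:2]/q[:,2:]; s=s*(1+k*(s**2).sum(1,keepdims=True)); return s*f+[cx,cy]
def ray(c,uv):
    f,cx,cy,k,V=c; d=(np.array(uv,float)-[cx,cy])/f; s=d.copy()
    for _ in range(30): s=d/(1+k*(s@s))
    Ri=V[:3,:3].T; return -Ri@V[:3,3], Ri@np.array([s[0],s[1],1])
def atz(c,uv,z):
    o,d=ray(c,uv); return o+d*(z-o[2])/d[2]
def tri(rs):
    A=np.zeros((3,3));b=np.zeros(3)
    for o,d in rs:
        d=d/np.linalg.norm(d);M=np.eye(3)-np.outer(d,d);A+=M;b+=M@o
    return np.linalg.solve(A,b)
def snap(n,name):
    st=arm.observe(); im=arm.grab_frame(n); cv2.imwrite(f"pics/{name}.png",cv2.cvtColor(np.asarray(im),cv2.COLOR_RGB2BGR)); return cam(n,st)
E
python3 - <<'E'
from h import *
for n in("scene","side"):
    c=snap(n,n+"0"); print(n,c[0],c[1:4],"pos",-c[4][:3,:3].T@c[4][:3,3],"fwd",c[4][2,:3])
s=arm.observe();print(s["t"],s["tool_pos"],s["tcp_rot"],s["ft_force"],s["gripper_width"]); print(arm.camera_params("wrist"))
E
```

```text
scene 494.5841301436479 (322.07716665627686, 200.95206475787882, -0.1194091651124216) pos [-0.13149462  0.66996276  1.16749654] fwd [ 0.45261736 -0.48882021 -0.74578303]
side 425.25437118316086 (330.9388973354266, 201.2180068835541, -0.07791571376844364) pos [ 0.39697358 -1.15178118  0.91369806] fwd [ 0.05804832  0.83550069 -0.54641467]
0.1 [ 0.19003113 -0.6212152   0.24970336] [-5.74147202e-04  9.89009206e-01  1.47852829e-01 -4.94000309e-05] [-0.25157348  0.04075462 -1.27325871] 0.9989856856681185
{'vertical_fov': 66.73309041875916, 'cx': 323.87954164121777, 'cy': 197.81121076417125, 'k1': 0.008377419892330255, 'mount': array([[ 2.68694149e-04, -9.60050471e-01, -2.79826768e-01,
         7.12371137e-02],
       [ 9.99999929e-01,  1.84470850e-04,  3.27319663e-04,
        -6.17769731e-04],
       [-2.62623515e-04, -2.79826837e-01,  9.60050453e-01,
        -1.24011039e-01],
       [ 0.00000000e+00,  0.00000000e+00,  0.00000000e+00,
         1.00000000e+00]])}
```

View pics/scene0.png

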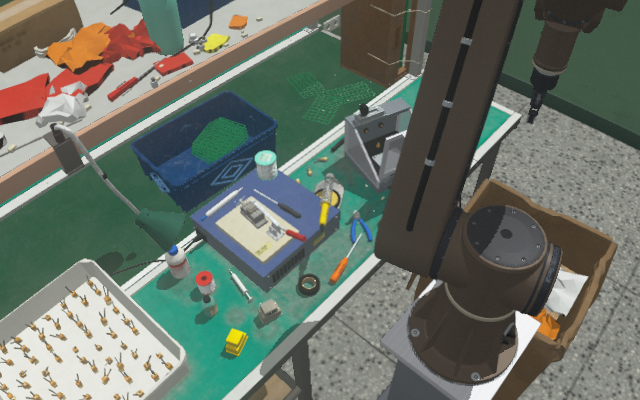

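View pics/side0.png

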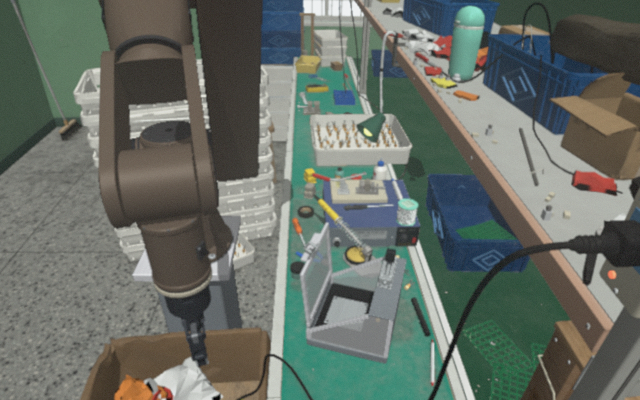

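```bash
python3 - <<'E'
from h import *
a=cv2.imread("pics/scene0.png");b=cv2.imread("pics/side0.png")
def crop(i,x,y,w,h,s): return cv2.resize(i[y:y+h,x:x+w],None,fx=s,fy=s,interpolation=cv2.INTER_CUBIC)
o=np.zeros((600,800,3),np.uint8)
o[:360,:400]=crop(a,220,280,100,90,4)   # scene block
o[:360,400:]=crop(a,330,90,100,90,4)[:, :400] if True else 0
c=crop(b,280,220,160,48,5) 
o2=crop(b,285,215,160,150,4)
cv2.imwrite("pics/c1.png",o[:360]); cv2.imwrite("pics/c2.png",o2)
for u in [(268,304),(235,337)]:
    print(atz(cam("scene"),u,.048))
E
```

```text
[0.41383816 0.29285922 0.048     ]
[0.40741033 0.41272849 0.048     ]
```

View pics/c1.png

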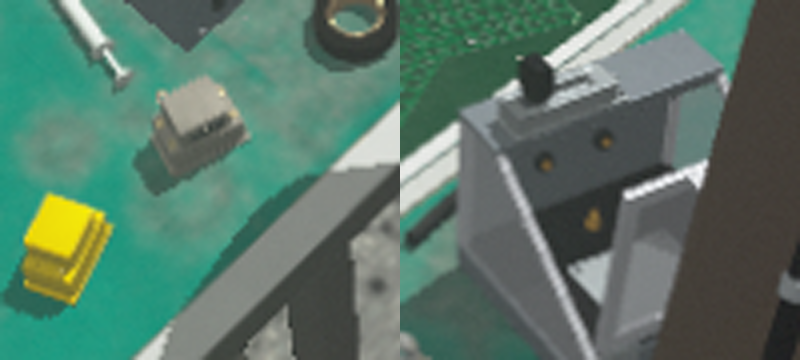

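View pics/c2.png

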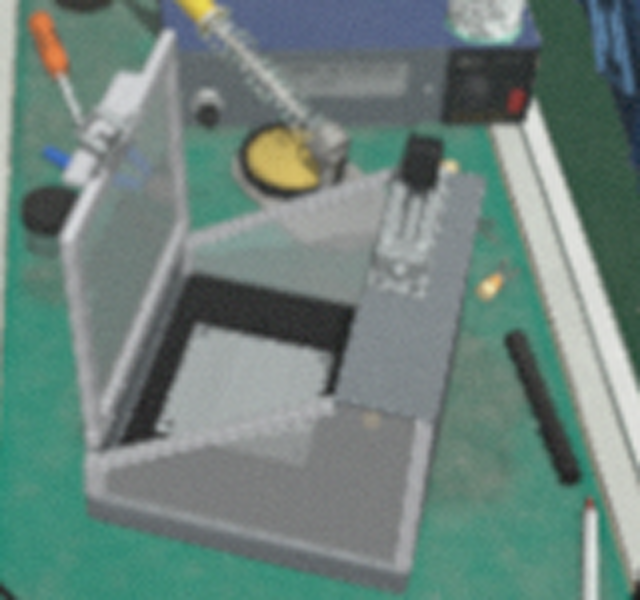

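```bash
cat >> h.py <<'E'
from scipy.optimize import least_squares
def place(p,L):
    c,s=np.cos(p[2]),np.sin(p[2]); L=np.atleast_2d(np.array(L,float))/1000
    return L@np.array([[c,-s,0],[s,c,0],[0,0,1]]).T+[p[0],p[1],p[3] if len(p)>3 else 0]
def flap(a,x,y,z): # hood coords of flap local
    th=np.radians(35)+a; return [-100+x*np.cos(th)-z*np.sin(th), y, 70+x*np.sin(th)+z*np.cos(th)]
E
python3 - <<'E'
from h import *
si=[((205,325),(-75,50,36)),((330,352),(25,50,36)),((160,430),(-75,-50,36)),((90,515),(-105,-110,0)),((408,590),(105,-110,0)),((432,420),(105,-110,170)),((487,178),(105,110,170)),((425,140),(66,66,227))]
sc=[((535,62),(66,66,227))]
S,C=cam("side"),cam("scene")
fl=[((172,32),(176,107,4)),((66,238),(176,-107,4))]
def res(v):
    p=v[:3];r=[]
    for u,L in si: r.append(proj(S,place(p,L))[0]-[285+u[0]/4,215+u[1]/4])
    for u,L in fl: r.append(proj(S,place(p,flap(v[3],*L)))[0]-[285+u[0]/4,215+u[1]/4])
    for u,L in sc: r.append(proj(C,place(p,L))[0]-[330+(u[0]-400)/4,90+u[1]/4])
    return np.ravel(r)
s=least_squares(res,[.55,-.25,0,1.4],loss="soft_l1");print(s.x);print(res(s.x).reshape(-1,2).round(1))
E
```

```text
[ 0.52861632 -0.36952332 -0.33044686  1.02367391]
[[-1.8 -0.5]
 [ 1.6  0.4]
 [-0.6 -0.5]
 [-1.   2. ]
 [-0.6  3.1]
 [ 0.9 -0.3]
 [-0.1 -0.7]
 [ 0.6 -0.4]
 [-0.1 -1.1]
 [ 0.2  0. ]
 [-0.6 -0.9]]
```

Call:
arm_command:
  series:
    - {"tx": 0.0194,"ty": -0.0165,"tz": -0.0212}
    - {"tx": 0.0194,"ty": -0.0165,"tz": -0.0212}
    - {"tx": 0.0194,"ty": -0.0165,"tz": -0.0212}
    - {"tx": 0.0194,"ty": -0.0165,"tz": -0.0212}
    - {"tx": 0.0194,"ty": -0.0165,"tz": -0.0212}
    - {"tx": 0.0194,"ty": -0.0165,"tz": -0.0212}
    - {"tx": 0.0194,"ty": -0.0165,"tz": -0.0212}
    - {"tx": 0.0194,"ty": -0.0165,"tz": -0.0212}

```text
$.series[0]: bad value
```

Call:
arm_command:
  series:
    - {"tx": 0.0245,"ty": -0.023}
    - {"tx": 0.0245,"ty": -0.023}
    - {"tx": 0.0245,"ty": -0.023}
    - {"tx": 0.0245,"ty": -0.023}
    - {"tx": 0.0245,"ty": -0.023}
    - {"tx": 0.0245,"ty": -0.023}
    - {"tx": 0.0245,"ty": -0.023}
    - {"tx": 0.0245,"ty": -0.023}
    - {"tx": 0.0245,"ty": -0.023}
    - {"tx": 0.0245,"ty": -0.023}

```text
$.series[0]: bad value
```

```bash
python3 - <<'E'
from h import *
c=snap("wrist","w1"); s=arm.observe();print(s["t"],s["tool_pos"],s["tcp_rot"],s["ft_force"])
snap("scene","s1")
E
```

```text
0.15 [ 0.19003406 -0.62131362  0.24982393] [-4.50442683e-04  9.89009737e-01  1.47849699e-01 -5.32276548e-05] [-0.27603484 -0.03942025 -0.61042817]
```

Call:
arm_command:
  series:
    - {"tx": 0.019,"ty": -0.016,"tz": -0.021,"turn": 0,"claw": 0.085}
    - {"tx": 0.019,"ty": -0.017,"tz": -0.021,"turn": 0,"claw": 0.085}
    - {"tx": 0.019,"ty": -0.016,"tz": -0.021,"turn": 0,"claw": 0.085}
    - {"tx": 0.02,"ty": -0.017,"tz": -0.022,"turn": 0,"claw": 0.085}
    - {"tx": 0.02,"ty": -0.016,"tz": -0.021,"turn": 0,"claw": 0.085}
    - {"tx": 0.02,"ty": -0.017,"tz": -0.022,"turn": 0,"claw": 0.085}
    - {"tx": 0.02,"ty": -0.016,"tz": -0.021,"turn": 0,"claw": 0.085}
    - {"tx": 0.02,"ty": -0.017,"tz": -0.021,"turn": 0,"claw": 0.085}

```text
t: 0.87
tool_pos: [0.3021, -0.4482, 0.4213]
tcp_rot: [0.0, 0.989, 0.148, 0.0]
ft_force: [1.2, -0.1, -0.5]
gripper_width: 0.998
gripper_force: 0.0
```

Call:
arm_command:
  series:
    - {"tx": 0.025,"ty": -0.023,"tz": 0,"turn": 0,"claw": 0.085}
    - {"tx": 0.025,"ty": -0.023,"tz": 0,"turn": 0,"claw": 0.085}
    - {"tx": 0.025,"ty": -0.023,"tz": 0,"turn": 0,"claw": 0.085}
    - {"tx": 0.025,"ty": -0.023,"tz": 0,"turn": 0,"claw": 0.085}
    - {"tx": 0.025,"ty": -0.023,"tz": 0,"turn": 0,"claw": 0.085}
    - {"tx": 0.025,"ty": -0.023,"tz": 0,"turn": 0,"claw": 0.085}
    - {"tx": 0.025,"ty": -0.023,"tz": 0,"turn": 0,"claw": 0.085}
    - {"tx": 0.024,"ty": -0.023,"tz": 0,"turn": 0,"claw": 0.085}
    - {"tx": 0.024,"ty": -0.023,"tz": 0,"turn": 0,"claw": 0.085}
    - {"tx": 0.024,"ty": -0.023,"tz": 0,"turn": 0,"claw": 0.085}

```text
t: 1.7
tool_pos: [0.471, -0.1556, 0.4203]
tcp_rot: [0.0, 0.989, 0.148, 0.0]
ft_force: [1.2, -0.1, -0.2]
gripper_width: 1.0
gripper_force: 0.0
```

Call:
arm_command:
  series:
    - {"tx": 0.024,"ty": -0.023,"tz": 0,"turn": 0,"claw": 0.085}
    - {"tx": 0.022,"ty": -0.023,"tz": 0,"turn": 0,"claw": 0.085}
    - {"tx": 0.009,"ty": -0.03,"tz": 0.002,"turn": 0,"claw": 0.085}
    - {"tx": 0.009,"ty": -0.03,"tz": 0.003,"turn": 0,"claw": 0.085}
    - {"tx": 0.009,"ty": -0.03,"tz": 0.002,"turn": 0,"claw": 0.085}
    - {"tx": 0.009,"ty": -0.03,"tz": 0.003,"turn": 0,"claw": 0.085}
    - {"tx": 0.009,"ty": -0.03,"tz": 0.002,"turn": 0,"claw": 0.085}
    - {"tx": 0.009,"ty": -0.03,"tz": 0.003,"turn": 0,"claw": 0.085}
    - {"tx": 0.009,"ty": -0.03,"tz": 0.002,"turn": 0,"claw": 0.085}
    - {"tx": 0.009,"ty": -0.03,"tz": 0.003,"turn": 0,"claw": 0.085}

```text
t: 2.53
tool_pos: [0.4994, 0.1523, 0.4003]
tcp_rot: [-0.0, 0.989, 0.148, 0.0]
ft_force: [0.9, -0.7, -0.2]
gripper_width: 0.995
gripper_force: 0.0
```

Call:
arm_command:
  series:
    - {"tx": -0.007,"ty": -0.027,"tz": 0.022,"turn": 0,"claw": 0.085}
    - {"tx": -0.007,"ty": -0.027,"tz": 0.022,"turn": 0,"claw": 0.085}
    - {"tx": -0.007,"ty": -0.027,"tz": 0.022,"turn": 0,"claw": 0.085}
    - {"tx": -0.007,"ty": -0.027,"tz": 0.022,"turn": 0,"claw": 0.085}
    - {"tx": -0.006,"ty": -0.027,"tz": 0.021,"turn": 0,"claw": 0.085}
    - {"tx": -0.006,"ty": -0.027,"tz": 0.021,"turn": 0,"claw": 0.085}
    - {"tx": 0,"ty": 0,"tz": 0,"turn": 0,"claw": 0.085}

```text
t: 3.12
tool_pos: [0.4104, 0.296, 0.2667]
tcp_rot: [0.001, 0.989, 0.149, -0.003]
ft_force: [-0.9, -0.4, -1.1]
gripper_width: 0.994
gripper_force: 0.0
```

```bash
python3 - <<'E'
from h import *
c=snap("wrist","w2"); s=arm.observe();print(s["t"],s["tool_pos"],s["tcp_rot"],s["qpos"]); snap("scene","s2")
print(proj(cam("wrist",s),[.414,.293,.048]))
E
```

```text
3.1667 [0.41199432 0.29497299 0.26840248] [ 6.15940666e-04  9.88795541e-01  1.49264736e-01 -1.74272617e-03] [5.61340837e-01 2.61639813e-01 1.89504743e+00 3.17435895e-04
 9.88592655e-01 1.83231234e+00]
[[326.33619981 171.74980911]]
```

View pics/w2.png

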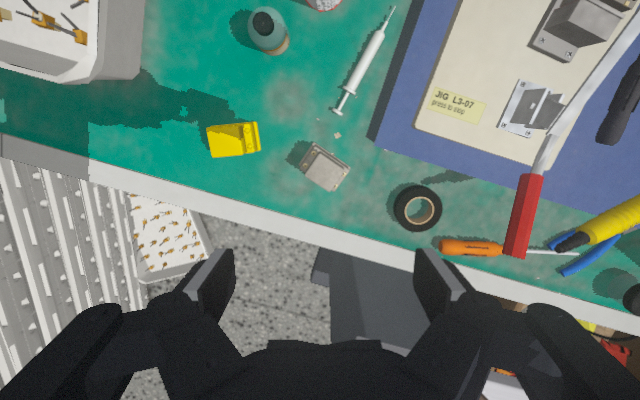

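```bash
python3 - <<'E'
from h import *
a=cv2.imread("pics/w2.png")[125:205,280:370]; cv2.imwrite("pics/c3.png",cv2.resize(a,None,fx=7,fy=7,interpolation=cv2.INTER_CUBIC))
E
```

```text
(no output)
```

View pics/c3.png

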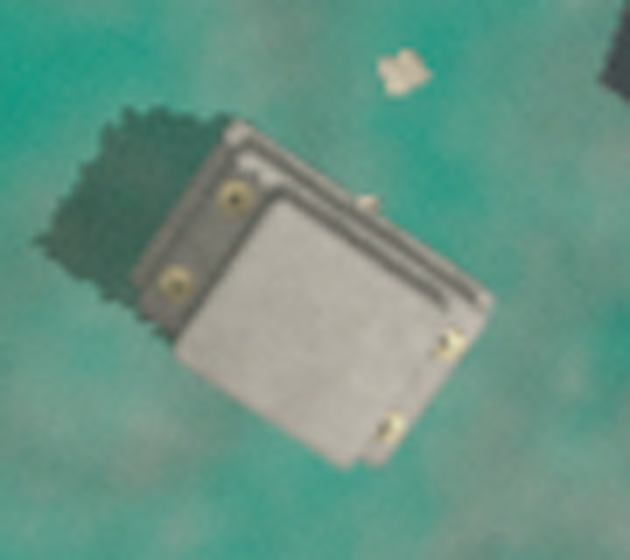

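```bash
python3 - <<'E'
from h import *
s={"tool_pos":[.4120,.2950,.2684],"tcp_rot":[6.16e-4,.988796,.149265,-1.743e-3]}
c=cam("wrist",s)
ob=[((280,195),(16,18,48)),((450,310),(16,-18,48)),((345,468),(-16,-18,48)),((178,350),(-16,18,48)),((235,122),(18,29,28)),((492,300),(18,-29,28)),((375,465),(-18,-29,28)),((138,283),(-18,29,28))]
def res(v): return np.ravel([proj(c,place(v,L))[0]-[280+u[0]/7,125+u[1]/7] for u,L in ob])
r=least_squares(res,[.41,.29,-.3],loss="soft_l1");print(r.x,res(r.x).reshape(-1,2).round(1).tolist())
E
```

```text
[ 0.41353071  0.29503466 -0.31458341] [[-0.3, -1.6], [1.1, 0.0], [-0.1, -0.6], [-1.6, -1.1], [-0.3, -0.3], [2.2, 2.1], [1.6, 1.8], [-3.3, 1.3]]
```

```bash
python3 - <<'E'
from h import *
s={"tool_pos":[.4120,.2950,.2684],"tcp_rot":[6.16e-4,.988796,.149265,-1.743e-3]}
c=cam("wrist",s)
ob=[((280,195),(16,18,48)),((450,310),(16,-18,48)),((345,468),(-16,-18,48)),((178,350),(-16,18,48)),((235,122),(18,29,28)),((492,300),(18,-29,28)),((375,465),(-18,-29,28)),((138,283),(-18,29,28))]
def res(v): return np.ravel([proj(c,place(v,L))[0]-[280+u[0]/7,125+u[1]/7] for u,L in ob])
r=least_squares(res,[.41,.29,-.3,0]);print(r.x,res(r.x).reshape(-1,2).round(1).tolist())
def res2(v): return np.ravel([proj(c,place(v[:3],np.array(L)*[v[3],v[4],1]))[0]-[280+u[0]/7,125+u[1]/7] for u,L in ob])
r=least_squares(res2,[.41,.29,-.3,1,1]);print(r.x,res2(r.x).reshape(-1,2).round(1).tolist())
C=cam("scene")
ob2=[((208,75),(16,18,48))]
print(proj(C,place(r.x[:3],[(16,18,48),(16,-18,48),(-16,-18,48),(-16,18,48),(0,0,0)]))*4-[880,1120])
E
```

```text
[ 0.40956     0.29363047 -0.31047519 -0.02258612] [[0.0, -0.7], [-0.1, -0.2], [-0.2, -2.1], [-0.3, -1.5], [0.4, 1.2], [0.7, 1.8], [1.2, 0.2], [-1.6, 1.4]]
[ 0.41380253  0.29503774 -0.30973034  0.95976737  0.92551847] [[0.3, -0.7], [-0.1, -0.5], [-0.5, -1.9], [-0.3, -1.0], [0.8, 1.1], [0.5, 1.2], [0.7, 0.1], [-1.4, 1.7]]
[[153.72134934  91.73911586]
 [203.5331002   67.40492169]
 [225.73165675 104.73158953]
 [175.39297307 129.71431977]
 [196.65384574 134.71673335]]
```

Call:
arm_command:
  series:
    - {"tx": 0,"ty": 0,"tz": 0.01,"turn": -0.12,"claw": 0.065}
    - {"tx": 0,"ty": 0,"tz": 0.01,"turn": -0.12,"claw": 0.065}
    - {"tx": 0,"ty": 0,"tz": 0.01,"turn": -0.12,"claw": 0.065}
    - {"tx": 0,"ty": 0,"tz": 0.01,"turn": -0.12,"claw": 0.065}
    - {"tx": 0,"ty": 0,"tz": 0.01,"turn": -0.12,"claw": 0.065}
    - {"tx": 0,"ty": 0,"tz": 0.01,"turn": -0.12,"claw": 0.065}
    - {"tx": 0,"ty": 0,"tz": 0.01,"turn": -0.12,"claw": 0.065}
    - {"tx": 0,"ty": 0,"tz": 0.01,"turn": -0.12,"claw": 0.065}
    - {"tx": 0,"ty": 0,"tz": 0.02,"turn": 0,"claw": 0.065}
    - {"tx": 0,"ty": 0,"tz": 0.02,"turn": 0,"claw": 0.065}

```text
t: 4.05
tool_pos: [0.4159, 0.2937, 0.1511]
tcp_rot: [0.0, 0.809, 0.588, 0.002]
ft_force: [1.1, -0.8, -0.2]
gripper_width: 0.757
gripper_force: 0.0
```

Call:
arm_command:
  series:
    - {"tx": 0,"ty": 0.001,"tz": 0.02,"turn": 0,"claw": 0.065}
    - {"tx": 0,"ty": 0,"tz": 0.02,"turn": 0,"claw": 0.065}
    - {"tx": 0,"ty": 0,"tz": 0,"turn": 0,"claw": 0.065}
    - {"tx": 0,"ty": 0,"tz": 0,"turn": 0,"claw": 0.065}

```text
t: 4.38
tool_pos: [0.4156, 0.293, 0.1105]
tcp_rot: [0.0, 0.809, 0.587, -0.0]
ft_force: [1.0, 1.0, 0.3]
gripper_width: 0.762
gripper_force: 0.0
```

```bash
python3 - <<'E'
from h import *
c=snap("wrist","w3"); s=arm.observe();print(s["t"],s["tool_pos"],s["tcp_rot"])
b=(.4138,.295,-.31)
im=cv2.imread("pics/w3.png")
for L in [(16,18,48),(16,-18,48),(-16,-18,48),(-16,18,48),(18,29,28),(18,-29,28),(-18,-29,28),(-18,29,28)]:
    u=proj(c,place(b,L))[0]; print(u.round()); cv2.circle(im,tuple(u.astype(int)),2,(0,0,255),-1)
cv2.imwrite("pics/w3b.png",im)
E
```

```text
4.4333 [0.41600806 0.29343357 0.11125049] [5.78699455e-05 8.09196162e-01 5.87538474e-01 3.31997759e-04]
[346. 195.]
[345. 246.]
[297. 246.]
[295. 195.]
[347. 171.]
[345. 248.]
[297. 248.]
[295. 172.]
```

View pics/w3b.png

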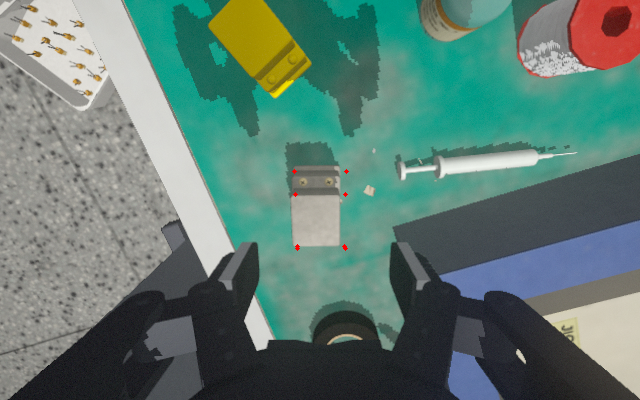

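Call:
arm_command:
  series:
    - {"tx": 0.001,"ty": -0.006,"tz": 0.01,"turn": 0,"claw": 0.065}
    - {"tx": 0,"ty": 0,"tz": 0.02,"turn": 0,"claw": 0.065}
    - {"tx": 0,"ty": 0,"tz": 0.02,"turn": 0,"claw": 0.065}
    - {"tx": 0,"ty": 0,"tz": 0.02,"turn": 0,"claw": 0.065}
    - {"tx": 0,"ty": 0,"tz": 0.016,"turn": 0,"claw": 0.065}
    - {"tx": 0,"ty": 0,"tz": 0,"turn": 0,"claw": 0.065}
    - {"tx": 0,"ty": 0,"tz": 0,"turn": 0,"claw": 0.03}
    - {"tx": 0,"ty": 0,"tz": 0,"turn": 0,"claw": 0.03}
    - {"tx": 0,"ty": 0,"tz": 0,"turn": 0,"claw": 0.03}
    - {"tx": 0,"ty": 0,"tz": 0,"turn": 0,"claw": 0.03}

```text
t: 5.27
tool_pos: [0.4108, 0.297, 0.0262]
tcp_rot: [0.0, 0.809, 0.588, 0.001]
ft_force: [-0.7, -1.5, 11.0]
gripper_width: 0.406
gripper_force: 59.9
```

Call:
arm_command:
  series:
    - {"tx": 0,"ty": 0,"tz": 0,"turn": 0,"claw": 0.03}
    - {"tx": 0,"ty": 0,"tz": 0,"turn": 0,"claw": 0.03}
    - {"tx": 0,"ty": 0,"tz": 0,"turn": 0,"claw": 0.03}

```text
t: 5.52
tool_pos: [0.4107, 0.297, 0.0261]
tcp_rot: [0.0, 0.809, 0.588, 0.001]
ft_force: [-0.8, -1.7, 9.8]
gripper_width: 0.407
gripper_force: 59.9
```

Call:
arm_command:
  series:
    - {"tx": 0,"ty": 0,"tz": -0.02,"turn": 0,"claw": 0.03}
    - {"tx": 0,"ty": 0,"tz": -0.03,"turn": 0,"claw": 0.03}
    - {"tx": 0,"ty": 0,"tz": -0.035,"turn": 0,"claw": 0.03}
    - {"tx": 0,"ty": 0,"tz": -0.035,"turn": 0,"claw": 0.03}
    - {"tx": -0.011,"ty": 0.013,"tz": -0.026,"turn": 0,"claw": 0.03}
    - {"tx": -0.011,"ty": 0.013,"tz": -0.026,"turn": 0,"claw": 0.03}
    - {"tx": -0.011,"ty": 0.013,"tz": -0.026,"turn": 0,"claw": 0.03}
    - {"tx": -0.011,"ty": 0.013,"tz": -0.026,"turn": 0,"claw": 0.03}
    - {"tx": -0.011,"ty": 0.013,"tz": -0.026,"turn": 0,"claw": 0.03}
    - {"tx": -0.011,"ty": 0.013,"tz": -0.026,"turn": 0,"claw": 0.03}

```text
t: 6.35
tool_pos: [0.4634, 0.2087, 0.3032]
tcp_rot: [0.0, 0.809, 0.588, 0.001]
ft_force: [1.2, 0.2, -2.2]
gripper_width: 0.408
gripper_force: 61.1
```

Call:
arm_command:
  series:
    - {"tx": -0.011,"ty": 0.013,"tz": -0.026,"turn": 0,"claw": 0.03}
    - {"tx": -0.011,"ty": 0.013,"tz": -0.026,"turn": 0,"claw": 0.03}
    - {"tx": -0.011,"ty": 0.013,"tz": -0.026,"turn": 0,"claw": 0.03}
    - {"tx": -0.011,"ty": 0.013,"tz": -0.026,"turn": 0,"claw": 0.03}
    - {"tx": -0.03,"ty": 0.01,"tz": -0.003,"turn": 0,"claw": 0.03}
    - {"tx": -0.03,"ty": 0.01,"tz": -0.003,"turn": 0,"claw": 0.03}
    - {"tx": -0.03,"ty": 0.01,"tz": -0.003,"turn": 0,"claw": 0.03}
    - {"tx": -0.03,"ty": 0.01,"tz": -0.003,"turn": 0,"claw": 0.03}
    - {"tx": -0.03,"ty": 0.01,"tz": -0.003,"turn": 0,"claw": 0.03}
    - {"tx": -0.03,"ty": 0.01,"tz": -0.003,"turn": 0,"claw": 0.03}

```text
t: 7.18
tool_pos: [0.4999, -0.0395, 0.4239]
tcp_rot: [0.001, 0.809, 0.588, 0.001]
ft_force: [1.4, 0.6, -1.7]
gripper_width: 0.405
gripper_force: 61.2
```

Call:
arm_command:
  series:
    - {"tx": -0.03,"ty": 0.01,"tz": -0.003,"turn": 0,"claw": 0.03}
    - {"tx": -0.03,"ty": 0.01,"tz": -0.003,"turn": 0,"claw": 0.03}
    - {"tx": -0.031,"ty": 0.01,"tz": 0,"turn": 0,"claw": 0.03}
    - {"tx": -0.031,"ty": 0.01,"tz": 0,"turn": 0,"claw": 0.03}
    - {"tx": -0.031,"ty": 0.01,"tz": 0,"turn": 0,"claw": 0.03}
    - {"tx": -0.031,"ty": 0.01,"tz": 0,"turn": 0,"claw": 0.03}
    - {"tx": -0.031,"ty": 0.01,"tz": 0,"turn": 0,"claw": 0.03}
    - {"tx": -0.031,"ty": 0.01,"tz": 0,"turn": 0,"claw": 0.03}
    - {"tx": 0,"ty": 0,"tz": 0,"turn": 0,"claw": 0.03}
    - {"tx": 0,"ty": 0,"tz": 0,"turn": 0,"claw": 0.03}

```text
t: 8.02
tool_pos: [0.5001, -0.298, 0.4291]
tcp_rot: [0.0, 0.81, 0.587, 0.0]
ft_force: [-0.1, -0.3, -1.9]
gripper_width: 0.407
gripper_force: 61.1
```

```bash
python3 - <<'E'
from h import *
c=snap("wrist","w4"); s=arm.observe();print(s["t"],s["tool_pos"],s["tcp_rot"],s["gripper_width"],s["gripper_force"])
p=(.5286,-.3695,-.330); im=cv2.imread("pics/w4.png")
L=[(-75,50,36),(25,50,36),(-75,-50,36),(25,-50,36),(66,66,227),(47,110,170),(47,-110,170),(105,-110,170),(105,110,170),(-102,104,60),flap(1.024,176,107,4),flap(1.024,176,-107,4)]
im=cv2.resize(im,None,fx=1.25,fy=1.25)
for l in L:
    u=proj(c,place(p,l))[0]; print(l,u.round()); cv2.circle(im,tuple((u*1.25).astype(int)),2,(0,0,255),-1)
cv2.imwrite("pics/w4b.png",im)
E
```

```text
8.0667 [ 0.50030422 -0.29684873  0.42913092] [1.78969332e-04 8.09372064e-01 5.87296171e-01 1.95110782e-04] 0.4063836059188708 61.0719895362854
(-75, 50, 36) [309. 158.]
(25, 50, 36) [368. 159.]
(-75, -50, 36) [309. 213.]
(25, -50, 36) [365. 214.]
(66, 66, 227) [430. 172.]
(47, 110, 170) [403. 127.]
(47, -110, 170) [390. 285.]
(105, -110, 170) [431. 285.]
(105, 110, 170) [451. 128.]
(-102, 104, 60) [291. 126.]
[np.float64(-115.26020872411094), 107, np.float64(245.38279855703232)] [259. 132.]
[np.float64(-115.26020872411094), -107, np.float64(245.38279855703232)] [267. 316.]
```

View pics/w4b.png

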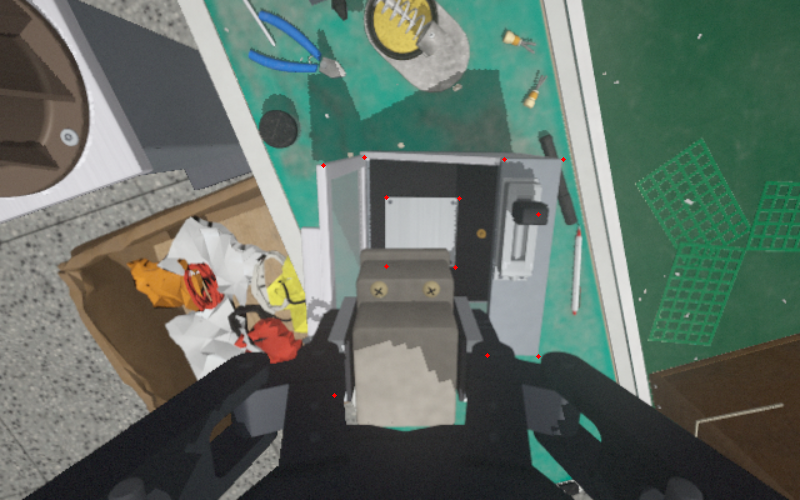

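Call:
arm_command:
  series:
    - {"tx": -0.02,"ty": 0.008,"tz": 0,"turn": 0,"claw": 0.03}
    - {"tx": -0.02,"ty": 0.008,"tz": 0,"turn": 0,"claw": 0.03}
    - {"tx": -0.02,"ty": 0.007,"tz": 0.01,"turn": 0,"claw": 0.03}
    - {"tx": 0,"ty": 0,"tz": 0.03,"turn": 0,"claw": 0.03}
    - {"tx": 0,"ty": 0,"tz": 0.03,"turn": 0,"claw": 0.03}
    - {"tx": 0,"ty": 0,"tz": 0.03,"turn": 0,"claw": 0.03}
    - {"tx": 0,"ty": 0,"tz": 0.03,"turn": 0,"claw": 0.03}
    - {"tx": 0,"ty": 0,"tz": 0.03,"turn": 0,"claw": 0.03}
    - {"tx": 0,"ty": 0,"tz": 0.02,"turn": 0,"claw": 0.03}
    - {"tx": 0,"ty": 0,"tz": 0,"turn": 0,"claw": 0.03}

```text
t: 8.9
tool_pos: [0.5027, -0.3582, 0.245]
tcp_rot: [-0.003, 0.809, 0.588, -0.001]
ft_force: [-0.9, 1.2, -2.7]
gripper_width: 0.407
gripper_force: 61.0
```

Call:
arm_command:
  series:
    - {"tx": 0,"ty": 0,"tz": 0.02,"turn": 0,"claw": 0.03}
    - {"tx": 0,"ty": 0,"tz": 0.02,"turn": 0,"claw": 0.03}
    - {"tx": 0,"ty": 0,"tz": 0.02,"turn": 0,"claw": 0.03}
    - {"tx": 0,"ty": 0,"tz": 0.02,"turn": 0,"claw": 0.03}
    - {"tx": 0,"ty": 0,"tz": 0.02,"turn": 0,"claw": 0.03}
    - {"tx": 0,"ty": 0,"tz": 0.02,"turn": 0,"claw": 0.03}
    - {"tx": 0,"ty": 0,"tz": 0,"turn": 0,"claw": 0.03}

```text
t: 9.48
tool_pos: [0.5038, -0.3595, 0.127]
tcp_rot: [-0.001, 0.809, 0.588, -0.0]
ft_force: [-1.4, 0.2, -1.9]
gripper_width: 0.405
gripper_force: 61.0
```

```bash
python3 - <<'E'
from h import *
snap("side","sd5"); c=snap("wrist","w5"); s=arm.observe();print(s["t"],s["tool_pos"],s["tcp_rot"],s["ft_force"])
a=cv2.imread("pics/sd5.png")[180:380,230:470]; b=cv2.imread("pics/w5.png")
o=np.hstack([cv2.resize(a,(480,400)),cv2.resize(b[:,100:500],(320,320),interpolation=cv2.INTER_AREA) if 0 else b[:400,180:500]])
cv2.imwrite("pics/c5.png",o)
E
```

```text
9.5833 [ 0.50490298 -0.36060679  0.12979283] [2.32893169e-04 8.08761560e-01 5.88136615e-01 8.67446151e-05] [ 0.36665168  0.44045706 -0.25987862]
```

View pics/c5.png

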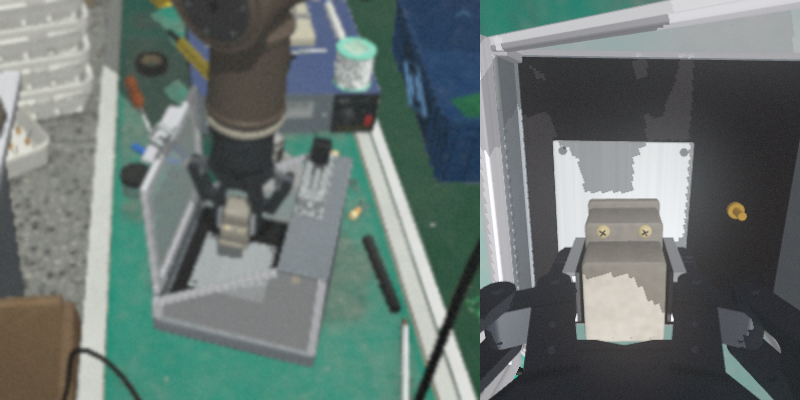

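Call:
arm_command:
  series:
    - {"tx": 0,"ty": 0,"tz": 0.02,"turn": 0,"claw": 0.03}
    - {"tx": 0,"ty": 0,"tz": 0.02,"turn": 0,"claw": 0.03}
    - {"tx": 0,"ty": 0,"tz": 0.015,"turn": 0,"claw": 0.03}
    - {"tx": 0,"ty": 0,"tz": 0.006,"turn": 0,"claw": 0.03}
    - {"tx": 0,"ty": 0,"tz": 0.003,"turn": 0,"claw": 0.03}
    - {"tx": 0,"ty": 0,"tz": 0.001,"turn": 0,"claw": 0.03}
    - {"tx": 0,"ty": 0,"tz": 0,"turn": 0,"claw": 0.03}
    - {"tx": 0,"ty": 0,"tz": 0,"turn": 0,"claw": 0.03}

```text
t: 10.25
tool_pos: [0.5049, -0.3613, 0.0646]
tcp_rot: [0.001, 0.809, 0.588, 0.0]
ft_force: [-0.6, -0.6, -0.9]
gripper_width: 0.41
gripper_force: 61.1
```

Call:
arm_command:
  series:
    - {"tx": 0,"ty": 0,"tz": 0.001,"turn": 0,"claw": 0.03}
    - {"tx": 0,"ty": 0,"tz": 0,"turn": 0,"claw": 0.03}
    - {"tx": 0,"ty": 0,"tz": 0,"turn": 0,"claw": 0.03}

```text
t: 10.5
tool_pos: [0.5044, -0.361, 0.0626]
tcp_rot: [0.0, 0.809, 0.588, 0.0]
ft_force: [-0.2, 0.7, -1.8]
gripper_width: 0.407
gripper_force: 61.1
```

Call:
arm_command:
  series:
    - {"tx": 0,"ty": 0,"tz": 0.0005,"turn": 0,"claw": 0.03}
    - {"tx": 0,"ty": 0,"tz": 0,"turn": 0,"claw": 0.03}
    - {"tx": 0,"ty": 0,"tz": 0,"turn": 0,"claw": 0.03}

```text
t: 10.75
tool_pos: [0.5044, -0.361, 0.0622]
tcp_rot: [0.0, 0.809, 0.588, 0.0]
ft_force: [-1.8, 0.2, 4.0]
gripper_width: 0.407
gripper_force: 61.9
```

Call:
arm_command:
  series:
    - {"tx": 0,"ty": 0,"tz": 0.0005,"turn": 0,"claw": 0.03}
    - {"tx": 0,"ty": 0,"tz": 0,"turn": 0,"claw": 0.03}
    - {"tx": 0,"ty": 0,"tz": 0,"turn": 0,"claw": 0.03}

```text
t: 11.0
tool_pos: [0.5044, -0.361, 0.0622]
tcp_rot: [0.0, 0.809, 0.588, 0.0]
ft_force: [-3.9, 2.2, 13.8]
gripper_width: 0.407
gripper_force: 63.0
```

Call:
arm_command:
  series:
    - {"tx": 0,"ty": 0,"tz": 0.0005,"turn": 0,"claw": 0.03}
    - {"tx": 0,"ty": 0,"tz": 0,"turn": 0,"claw": 0.03}
    - {"tx": 0,"ty": 0,"tz": 0,"turn": 0,"claw": 0.03}

```text
t: 11.25
tool_pos: [0.5044, -0.361, 0.0621]
tcp_rot: [0.0, 0.809, 0.588, 0.0]
ft_force: [-6.2, 3.9, 21.4]
gripper_width: 0.408
gripper_force: 64.1
```

Call:
arm_command:
  series:
    - {"tx": 0,"ty": 0,"tz": -0.001,"turn": 0,"claw": 0.03}
    - {"tx": 0,"ty": 0,"tz": 0,"turn": 0,"claw": 0.038}
    - {"tx": 0,"ty": 0,"tz": 0,"turn": 0,"claw": 0.045}
    - {"tx": 0,"ty": 0,"tz": 0,"turn": 0,"claw": 0.055}
    - {"tx": 0,"ty": 0,"tz": 0,"turn": 0,"claw": 0.06}
    - {"tx": 0,"ty": 0,"tz": 0,"turn": 0,"claw": 0.06}
    - {"tx": 0,"ty": 0,"tz": 0,"turn": 0,"claw": 0.06}
    - {"tx": 0,"ty": 0,"tz": -0.005,"turn": 0,"claw": 0.06}
    - {"tx": 0,"ty": 0,"tz": -0.01,"turn": 0,"claw": 0.06}
    - {"tx": 0,"ty": 0,"tz": -0.02,"turn": 0,"claw": 0.06}

```text
t: 12.08
tool_pos: [0.5034, -0.3602, 0.0962]
tcp_rot: [-0.001, 0.809, 0.588, -0.0]
ft_force: [-0.6, 1.1, -0.3]
gripper_width: 0.698
gripper_force: 0.0
```

Call:
arm_command:
  series:
    - {"tx": 0,"ty": 0,"tz": -0.03,"turn": 0,"claw": 0.06}
    - {"tx": 0,"ty": 0,"tz": -0.035,"turn": 0,"claw": 0.06}
    - {"tx": 0,"ty": 0,"tz": -0.035,"turn": 0,"claw": 0.06}
    - {"tx": 0,"ty": 0,"tz": -0.035,"turn": 0,"claw": 0.06}
    - {"tx": 0,"ty": 0,"tz": -0.035,"turn": 0,"claw": 0}
    - {"tx": 0,"ty": 0,"tz": -0.035,"turn": 0,"claw": 0}
    - {"tx": 0,"ty": 0,"tz": -0.035,"turn": 0,"claw": 0}
    - {"tx": 0,"ty": 0,"tz": 0,"turn": 0,"claw": 0}

```text
t: 12.75
tool_pos: [0.5062, -0.3623, 0.3452]
tcp_rot: [0.005, 0.809, 0.588, 0.001]
ft_force: [0.0, -1.1, 0.0]
gripper_width: 0.136
gripper_force: 0.0
```

```bash
python3 - <<'E'
from h import *
c=snap("wrist","w6"); s=arm.observe();print(s["t"],s["tool_pos"],s["tcp_rot"],s["ft_force"],s["gripper_width"])
# plan: tip target for flap angle a, hood frame -> world
p=(.527,-.369,-.330)
for a in np.arange(1.05,-.01,-.1): 
    q=np.array(flap(a,173,0,20)); q2=np.array(flap(a,150,0,4)); print(round(a,2),q.round(),q2.round())
E
```

```text
12.8 [ 0.50550004 -0.36179296  0.34192006] [0.0036744  0.80896361 0.58784629 0.00105124] [0.43413725 0.40781501 0.02397417] 0.04863102855527489
1.05 [-135.    0.  240.] [-117.    0.  219.]
0.95 [-118.    0.  243.] [-103.    0.  220.]
0.85 [-101.    0.  244.] [-88.   0. 220.]
0.75 [-84.   0. 243.] [-73.   0. 218.]
0.65 [-66.   0. 241.] [-58.   0. 214.]
0.55 [-49.   0. 237.] [-44.   0. 209.]
0.45 [-33.   0. 231.] [-30.   0. 203.]
0.35 [-17.   0. 223.] [-17.   0. 195.]
0.25 [ -2.   0. 214.] [ -5.   0. 186.]
0.15 [ 12.   0. 204.] [  6.   0. 176.]
0.05 [ 24.   0. 192.] [ 16.   0. 165.]
```

Call:
arm_command:
  series:
    - {"tx": 0.005,"ty": -0.031,"tz": 0,"turn": 0,"claw": 0}
    - {"tx": 0.005,"ty": -0.031,"tz": 0,"turn": 0,"claw": 0}
    - {"tx": 0.005,"ty": -0.031,"tz": 0,"turn": 0,"claw": 0}
    - {"tx": 0.005,"ty": -0.031,"tz": 0,"turn": 0,"claw": 0}
    - {"tx": 0.005,"ty": -0.031,"tz": 0,"turn": 0,"claw": 0}
    - {"tx": 0,"ty": 0,"tz": 0.025,"turn": 0,"claw": 0}
    - {"tx": 0,"ty": 0,"tz": 0.03,"turn": 0,"claw": 0}
    - {"tx": 0,"ty": 0,"tz": 0.03,"turn": 0,"claw": 0}
    - {"tx": 0,"ty": 0,"tz": 0.025,"turn": 0,"claw": 0}
    - {"tx": 0,"ty": 0,"tz": 0,"turn": 0,"claw": 0}

```text
t: 13.63
tool_pos: [0.3623, -0.2872, 0.223]
tcp_rot: [-0.003, 0.809, 0.588, -0.001]
ft_force: [-1.3, 1.1, -0.6]
gripper_width: -0.001
gripper_force: 0.0
```

Call:
arm_command:
  series:
    - {"tx": 0,"ty": 0.01,"tz": 0,"turn": 0,"claw": 0}
    - {"tx": 0,"ty": 0.01,"tz": 0,"turn": 0,"claw": 0}
    - {"tx": 0,"ty": 0.01,"tz": 0,"turn": 0,"claw": 0}
    - {"tx": 0,"ty": 0.01,"tz": 0,"turn": 0,"claw": 0}

```text
t: 13.97
tool_pos: [0.4043, -0.3024, 0.2282]
tcp_rot: [0.001, 0.809, 0.588, 0.0]
ft_force: [-3.1, 0.3, 2.2]
gripper_width: 0.002
gripper_force: 1.5
```

Call:
arm_command:
  series:
    - {"tx": 0,"ty": 0.01,"tz": 0,"turn": 0,"claw": 0}
    - {"tx": 0,"ty": 0.01,"tz": 0,"turn": 0,"claw": 0}
    - {"tx": 0,"ty": 0.01,"tz": 0,"turn": 0,"claw": 0}
    - {"tx": 0,"ty": 0.012,"tz": 0,"turn": 0,"claw": 0}
    - {"tx": 0,"ty": 0.012,"tz": 0.001,"turn": 0,"claw": 0}
    - {"tx": 0,"ty": 0.012,"tz": 0.001,"turn": 0,"claw": 0}
    - {"tx": 0,"ty": 0.012,"tz": 0.002,"turn": 0,"claw": 0}

```text
t: 14.55
tool_pos: [0.4779, -0.3259, 0.2225]
tcp_rot: [-0.0, 0.809, 0.588, -0.0]
ft_force: [-2.4, 1.0, -2.2]
gripper_width: 0.001
gripper_force: 1.4
```

Call:
arm_command:
  series:
    - {"tx": 0,"ty": 0.008,"tz": 0.002,"turn": 0,"claw": 0}
    - {"tx": 0,"ty": 0.008,"tz": 0.003,"turn": 0,"claw": 0}
    - {"tx": 0,"ty": 0.008,"tz": 0.004,"turn": 0,"claw": 0}
    - {"tx": 0,"ty": 0.008,"tz": 0.004,"turn": 0,"claw": 0}

```text
t: 14.88
tool_pos: [0.5079, -0.3358, 0.2093]
tcp_rot: [-0.0, 0.809, 0.588, -0.0]
ft_force: [-3.1, -0.6, -3.1]
gripper_width: -0.001
gripper_force: 1.5
```

Call:
arm_command:
  series:
    - {"tx": 0,"ty": 0.006,"tz": 0.003,"turn": 0,"claw": 0}
    - {"tx": 0,"ty": 0.006,"tz": 0.004,"turn": 0,"claw": 0}
    - {"tx": 0,"ty": 0.005,"tz": 0.005,"turn": 0,"claw": 0}
    - {"tx": 0,"ty": 0.005,"tz": 0.005,"turn": 0,"claw": 0}

```text
t: 15.22
tool_pos: [0.5289, -0.3426, 0.1925]
tcp_rot: [0.0, 0.809, 0.588, 0.0]
ft_force: [-1.4, 0.3, 1.1]
gripper_width: 0.001
gripper_force: 0.6
```

Call:
arm_command:
  series:
    - {"tx": 0,"ty": 0.005,"tz": 0.005,"turn": 0,"claw": 0}
    - {"tx": 0,"ty": 0.005,"tz": 0.005,"turn": 0,"claw": 0}
    - {"tx": 0,"ty": 0.002,"tz": 0.003,"turn": 0,"claw": 0}
    - {"tx": 0,"ty": 0,"tz": 0,"turn": 0,"claw": 0}

```text
t: 15.55
tool_pos: [0.5399, -0.3461, 0.179]
tcp_rot: [-0.0, 0.809, 0.588, 0.0]
ft_force: [-0.5, 0.9, 1.4]
gripper_width: 0.003
gripper_force: 0.0
```

Call:
arm_command:
  series:
    - {"tx": 0,"ty": 0,"tz": 0.001,"turn": 0,"claw": 0}
    - {"tx": 0,"ty": 0,"tz": 0.001,"turn": 0,"claw": 0}
    - {"tx": 0,"ty": 0,"tz": 0,"turn": 0,"claw": 0}

```text
t: 15.8
tool_pos: [0.5395, -0.346, 0.1779]
tcp_rot: [0.0, 0.809, 0.588, 0.0]
ft_force: [0.3, -1.0, 0.3]
gripper_width: 0.007
gripper_force: 0.1
```

Call:
arm_command:
  series:
    - {"tx": 0,"ty": 0,"tz": 0.001,"turn": 0,"claw": 0}
    - {"tx": 0,"ty": 0,"tz": 0,"turn": 0,"claw": 0}

```text
t: 15.97
tool_pos: [0.5396, -0.3461, 0.177]
tcp_rot: [0.0, 0.809, 0.588, 0.0]
ft_force: [0.0, -0.0, 1.1]
gripper_width: -0.002
gripper_force: 0.5
```

Call:
arm_command:
  series:
    - {"tx": 0,"ty": 0,"tz": 0.001,"turn": 0,"claw": 0}
    - {"tx": 0,"ty": 0,"tz": 0,"turn": 0,"claw": 0}

```text
t: 16.13
tool_pos: [0.5396, -0.3461, 0.1758]
tcp_rot: [0.0, 0.809, 0.588, 0.0]
ft_force: [-0.2, 0.3, 1.3]
gripper_width: -0.005
gripper_force: 0.5
```

Call:
arm_command:
  series:
    - {"tx": 0,"ty": 0,"tz": 0.001,"turn": 0,"claw": 0}
    - {"tx": 0,"ty": 0,"tz": 0.001,"turn": 0,"claw": 0}
    - {"tx": 0,"ty": 0,"tz": 0,"turn": 0,"claw": 0}

```text
t: 16.38
tool_pos: [0.5395, -0.346, 0.1736]
tcp_rot: [-0.0, 0.809, 0.588, -0.0]
ft_force: [0.3, 0.3, 1.7]
gripper_width: -0.002
gripper_force: 0.3
```

Call:
arm_command:
  series:
    - {"tx": 0,"ty": 0,"tz": 0.001,"turn": 0,"claw": 0}
    - {"tx": 0,"ty": 0,"tz": 0.001,"turn": 0,"claw": 0}
    - {"tx": 0,"ty": 0,"tz": 0,"turn": 0,"claw": 0}

```text
t: 16.63
tool_pos: [0.5398, -0.3461, 0.1719]
tcp_rot: [0.0, 0.809, 0.588, 0.0]
ft_force: [-1.2, 1.1, 5.7]
gripper_width: -0.004
gripper_force: 2.5
```

Call:
arm_command:
  series:
    - {"tx": 0,"ty": 0,"tz": 0.001,"turn": 0,"claw": 0}
    - {"tx": 0,"ty": 0,"tz": 0,"turn": 0,"claw": 0}

```text
t: 16.8
tool_pos: [0.5399, -0.3462, 0.1716]
tcp_rot: [0.0, 0.809, 0.588, 0.0]
ft_force: [-3.4, 1.9, 13.2]
gripper_width: 0.004
gripper_force: 6.5
```

Call:
arm_command:
  series:
    - {"tx": 0,"ty": 0,"tz": 0.001,"turn": 0,"claw": 0}
    - {"tx": 0,"ty": 0,"tz": 0,"turn": 0,"claw": 0}
    - {"tx": 0,"ty": 0,"tz": -0.01,"turn": 0,"claw": 0}
    - {"tx": 0,"ty": 0,"tz": -0.03,"turn": 0,"claw": 0}
    - {"tx": 0,"ty": 0,"tz": -0.03,"turn": 0,"claw": 0}
    - {"tx": 0,"ty": 0,"tz": -0.03,"turn": 0,"claw": 0}
    - {"tx": 0,"ty": 0,"tz": -0.03,"turn": 0,"claw": 0}
    - {"tx": 0.028,"ty": 0.02,"tz": 0,"turn": 0,"claw": 0}
    - {"tx": 0.027,"ty": 0.02,"tz": 0,"turn": 0,"claw": 0}
    - {"tx": 0.027,"ty": 0.021,"tz": 0,"turn": 0,"claw": 0}

```text
t: 17.63
tool_pos: [0.6237, -0.2865, 0.3009]
tcp_rot: [0.001, 0.809, 0.587, 0.0]
ft_force: [0.5, -0.1, 0.4]
gripper_width: -0.001
gripper_force: 0.0
```

Call:
arm_command:
  series:
    - {"tx": 0,"ty": 0,"tz": 0,"turn": 0,"claw": 0}
    - {"tx": 0,"ty": 0,"tz": 0,"turn": 0,"claw": 0}

```text
t: 17.8
tool_pos: [0.624, -0.2856, 0.2994]
tcp_rot: [-0.0, 0.808, 0.589, -0.0]
ft_force: [-0.5, -0.6, -0.9]
gripper_width: 0.002
gripper_force: 0.0
```

```bash
python3 - <<'E'
from h import *
snap("side","sd7"); snap("scene","sc7"); c=snap("wrist","w7"); s=arm.observe();print(s["t"],s["tool_pos"],s["tcp_rot"],s["ft_force"])
p=np.array([.527,-.369]);d=np.array(s["tool_pos"])[:2]-p;cc,ss=np.cos(.33),np.sin(.33);print("hood",cc*d[0]-ss*d[1],ss*d[0]+cc*d[1])
a=cv2.imread("pics/sd7.png")[180:380,250:450]; b=cv2.imread("pics/w7.png")[:,120:520]; e=cv2.imread("pics/sc7.png")
P=(.527,-.369,-.33)
for l in [(66,66,227),(47,110,170),(47,-110,170),(105,110,170),tuple(flap(0,173,55,20)),tuple(flap(0,173,-55,20))]:
    for C,im,o in((cam("side"),a,(250,180)),(c,b,(120,0))):
        u=proj(C,place(P,l))[0]-o; print(l,u.round(1)); cv2.circle(im,tuple(u.astype(int)),1,(0,0,255),-1)
cv2.imwrite("pics/c7.png",np.hstack([cv2.resize(a,(400,400),interpolation=cv2.INTER_CUBIC),b]))
E
```

```text
17.95 [ 0.62222783 -0.28727643  0.29958314] [-2.73561337e-04  8.09067303e-01  5.87715877e-01 -2.68830403e-04] [-0.25564598 -0.10792767 -0.31860323]
hood 0.06360760774999068 0.10817187671315577
(66, 66, 227) [141.2  69.5]
(66, 66, 227) [206.4 273.1]
(47, 110, 170) [134.6  74.5]
(47, 110, 170) [184.9 193.4]
(47, -110, 170) [118.1 134. ]
(47, -110, 170) [185.  392.4]
(105, 110, 170) [156.   78.6]
(105, 110, 170) [251.9 194.5]
(np.float64(30.24177493497466), 55, np.float64(185.6117643745108)) [125.2  81.8]
(np.float64(30.24177493497466), 55, np.float64(185.6117643745108)) [164.5 259.1]
(np.float64(30.24177493497466), -55, np.float64(185.6117643745108)) [116.4 111.1]
(np.float64(30.24177493497466), -55, np.float64(185.6117643745108)) [166.7 362. ]
```

View pics/c7.png

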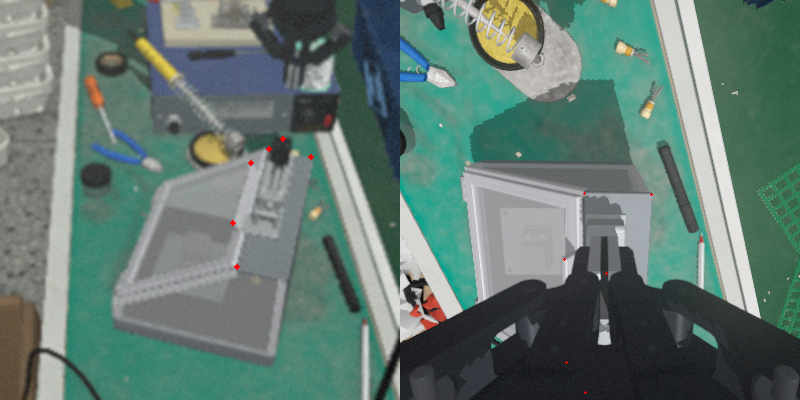

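Call:
arm_command:
  series:
    - {"tx": 0,"ty": 0.002,"tz": 0.025,"turn": 0,"claw": 0}
    - {"tx": 0,"ty": 0,"tz": 0.025,"turn": 0,"claw": 0}
    - {"tx": 0,"ty": 0,"tz": 0.02,"turn": 0,"claw": 0}
    - {"tx": 0,"ty": 0,"tz": 0.006,"turn": 0,"claw": 0}
    - {"tx": 0,"ty": 0,"tz": 0,"turn": 0,"claw": 0}

```text
t: 18.37
tool_pos: [0.6233, -0.2878, 0.2223]
tcp_rot: [-0.001, 0.809, 0.587, -0.001]
ft_force: [0.0, -0.1, -0.2]
gripper_width: -0.001
gripper_force: 0.0
```

Call:
arm_command:
  series:
    - {"tx": -0.008,"ty": 0,"tz": 0,"turn": 0,"claw": 0}
    - {"tx": -0.008,"ty": 0,"tz": 0,"turn": 0,"claw": 0}
    - {"tx": -0.006,"ty": 0,"tz": 0,"turn": 0,"claw": 0}
    - {"tx": -0.006,"ty": 0,"tz": 0,"turn": 0,"claw": 0}
    - {"tx": -0.006,"ty": 0,"tz": 0,"turn": 0,"claw": 0}
    - {"tx": -0.006,"ty": 0,"tz": 0,"turn": 0,"claw": 0}

```text
t: 18.87
tool_pos: [0.6125, -0.3263, 0.2244]
tcp_rot: [0.0, 0.809, 0.588, 0.0]
ft_force: [1.8, 2.4, 2.6]
gripper_width: -0.0
gripper_force: 1.1
```

Call:
arm_command:
  series:
    - {"tx": -0.006,"ty": 0,"tz": 0,"turn": 0,"claw": 0}
    - {"tx": -0.006,"ty": 0,"tz": 0,"turn": 0,"claw": 0}
    - {"tx": -0.006,"ty": 0,"tz": 0,"turn": 0,"claw": 0}
    - {"tx": -0.005,"ty": 0,"tz": 0,"turn": 0,"claw": 0}
    - {"tx": 0,"ty": 0,"tz": 0,"turn": 0,"claw": 0}

```text
t: 19.28
tool_pos: [0.605, -0.3485, 0.2236]
tcp_rot: [0.0, 0.809, 0.588, -0.0]
ft_force: [-0.3, 0.5, 0.2]
gripper_width: -0.003
gripper_force: 0.0
```

Call:
arm_command:
  series:
    - {"tx": -0.002,"ty": 0,"tz": 0,"turn": 0,"claw": 0}
    - {"tx": -0.001,"ty": 0,"tz": 0,"turn": 0,"claw": 0}
    - {"tx": -0.001,"ty": 0,"tz": 0,"turn": 0,"claw": 0}
    - {"tx": 0,"ty": 0,"tz": 0,"turn": 0,"claw": 0}

```text
t: 19.62
tool_pos: [0.6041, -0.3511, 0.2237]
tcp_rot: [-0.0, 0.809, 0.588, -0.0]
ft_force: [-0.2, 1.7, -1.1]
gripper_width: 0.0
gripper_force: 0.4
```

Call:
arm_command:
  series:
    - {"tx": -0.001,"ty": 0,"tz": 0,"turn": 0,"claw": 0}
    - {"tx": -0.001,"ty": 0,"tz": 0,"turn": 0,"claw": 0}
    - {"tx": 0,"ty": 0,"tz": 0,"turn": 0,"claw": 0}

```text
t: 19.87
tool_pos: [0.6037, -0.3522, 0.2237]
tcp_rot: [-0.001, 0.809, 0.588, 0.0]
ft_force: [1.7, 8.5, -0.8]
gripper_width: 0.001
gripper_force: 3.9
```

Call:
arm_command:
  series:
    - {"tx": -0.001,"ty": 0,"tz": 0,"turn": 0,"claw": 0}
    - {"tx": 0,"ty": 0,"tz": 0,"turn": 0,"claw": 0}

```text
t: 20.03
tool_pos: [0.6037, -0.3524, 0.2237]
tcp_rot: [-0.001, 0.809, 0.588, 0.001]
ft_force: [3.5, 13.5, 0.5]
gripper_width: 0.003
gripper_force: 6.8
```

Call:
arm_command:
  series:
    - {"tx": -0.001,"ty": 0,"tz": 0,"turn": 0,"claw": 0}
    - {"tx": 0,"ty": 0,"tz": 0,"turn": 0,"claw": 0}
    - {"tx": 0.01,"ty": 0,"tz": 0,"turn": 0,"claw": 0}
    - {"tx": 0.01,"ty": 0,"tz": -0.02,"turn": 0,"claw": 0}
    - {"tx": 0,"ty": 0,"tz": -0.03,"turn": 0,"claw": 0}
    - {"tx": 0,"ty": 0,"tz": -0.03,"turn": 0,"claw": 0}
    - {"tx": 0,"ty": 0,"tz": -0.03,"turn": 0,"claw": 0}
    - {"tx": 0,"ty": 0,"tz": -0.03,"turn": 0,"claw": 0}
    - {"tx": 0,"ty": 0,"tz": 0,"turn": 0,"claw": 0}
    - {"tx": 0,"ty": 0,"tz": 0,"turn": 0,"claw": 0}

```text
t: 20.87
tool_pos: [0.6098, -0.3365, 0.366]
tcp_rot: [0.002, 0.809, 0.588, 0.001]
ft_force: [0.8, -0.1, -0.6]
gripper_width: 0.002
gripper_force: 0.0
```

```bash
python3 - <<'E'
from h import *
C=snap("side","sd8"); P=(.527,-.369,-.33)
a=cv2.cvtColor(cv2.imread("pics/sd8.png"),cv2.COLOR_BGR2GRAY)
b=cv2.cvtColor(cv2.imread("pics/sd7.png"),cv2.COLOR_BGR2GRAY)
for y in (66,21):
    u=proj(C,place(P,(66,y,215)))[0]; x,v=u.astype(int); print(y,u.round(1),"before",b[v-2:v+3,x-2:x+3].mean(),"after",a[v-2:v+3,x-2:x+3].mean())
u=proj(C,place(P,[(-105,-110,60),(47,-110,170),(47,110,170)])); print(u.round())
m=cv2.absdiff(a,b)[270:330,300:360]; print("lower flap diff",m.mean()); print(arm.observe()["ft_force"])
E
```

```text
66 [390.7 253.1] before 52.28 after 91.2
21 [387.8 264.4] before 120.56 after 51.28
[[306. 330.]
 [368. 314.]
 [385. 254.]]
lower flap diff 1.9794444444444443
[ 0.78901479  0.18292895 -0.68539403]
```

The black grip has moved from its drawn-back position to its home position, the flap has not moved, and the arm is clear of everything.

```bash
python3 -c "
from bench import arm
print(arm.close_job())"
```

```text
the job is handed in; nothing more can be done
None
```

The ballast block stands upright on the bare metal plate, the flap is fully shut, and the bolt is slid through the staple to its end stop; I handed the job in at about 21 s on the robot's clock.

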